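# Turn the hob down and hold the tea strainer over the mug

### The arm

A 7-joint arm with a two-finger parallel gripper is mounted at the origin on the work surface. World frame = base frame: x ahead of the robot, y to its left, z up, the work surface at z = 0. Lengths are in m, angles in rad, forces in N, time in s.
With the tool pointing down it reaches from about 0.425 to 0.925 m from the base axis. Payload 6.8 kg.
Tool frame: the origin (TCP) lies midway between the tips of the shut fingers; the grasp point (between the pads) lies 19 mm behind it (arm.hold_point_z is the distance from the TCP to the grasp point, in m); y points along the fingers, x is the direction in which the jaws open and shut, and the axes are right-handed (so a half turn about y gives the same grasp; the last joint's range is limited). The gripper opens to 85 mm and grips with 20 to 120 N. Pads are 22 mm wide; open, the fingers measure 114 mm over their backs; the gripper's body (76 mm by 85 mm) begins 54 mm behind the grasp point. The pads swing forward as they close: fully open they stand 13 mm farther back than shut.
Start: joints at [1.08, 0.477, 0.022, 1.555, -0.011, 1.109, -0.083], TCP at [0.252, -0.626, 0.231] pointing down, gripper open.
Joint ranges: [-2.96, 2.96], [-0.34, 2.1], [-1.41, 1.46], [0.24, 2.44], [-1.37, 4.51], [0.17, 1.92], [-2.96, 2.96]. Speed limits (rad/s): [2.39, 2.39, 3.14, 3.14, 3.14, 3.14, 3.14].

### API

Orientations are given as a rotation vector (axis times angle).
In Python, from station import arm, snapshot, camera_info, workorder gives the robot as it stands. The module is installed in compiled form; this text tells all that it offers.
- The arm moves only by the tool servo_tool, never from a script. Its argument "targets" is a list of rows, each a list of 7 numbers: the shift along the tool's x, y, z in mm, then the turn, a rotation vector about the tool's x, y, z in degrees, then the finger opening in mm, from 0 to 85.4. In form: [[x, y, z, wx, wy, wz, jaw], ...]. A call has 1 to 10 rows; each row is the pose to reach, as a shift and turn from the pose commanded when the call began, along the tool's axes at that moment; what a row does not reach only later rows make up. A row lasts 1/10 s, in which the tool goes at most 50 mm and 8.59 degrees, less where a joint would pass 70% of its speed; a pose out of reach is approached as far as the arm can. A call with a gripper value outside its range is refused whole. The fingers move at their own pace and stop on an object; "squeeze" is the grip in N (left out, the last holds). Time passes only in rows, so rows that repeat a pose let the fingers close. It gives the time, the measured TCP pose, the force and the opening at its end, in the units of the state.
- arm.get_state(): the state, without advancing time (a new reading comes with each control period).
- snapshot(name): name is "scene" or "top" or "wrist"; returns (picture, depth): 400x640x3 uint8, red, green, blue; 400x640 float32, m along the optical axis (not along the pixel's ray), 0 where there is no reading.
- camera_info(name): a dict with "vertical_fov" (degrees; the focal length in pixels is half the picture's height over the tangent of half this angle, whatever the lens; pixels are square), "cx", "cy" (the principal point, pixels), "position" and "rotation" of the camera in the world; the wrist camera has in their place "T_tool_cam" (4x4, takes a point from camera to tool coordinates, whose origin is the TCP and whose axes are the tool frame's). Camera axes: x right, y up, looking along -z (the intrinsics and any distortion apply to the point x, -y, -z); pixel columns grow to the right and rows downward; lengths in m; the calibration is good to about 2 mm. The wrist camera is an equidistant fisheye: a pixel r from the principal point sees the ray r / f radians off the axis. A picture is of the moment at which its call begins: read the wrist's pose just before it. camera_info takes no time and is no camera call.
- workorder.close_job(): hands the job in, once; it reports no verdict.
The state is a dict: "time_s": time; "q": joint angles; "dq": joint speeds; "effort": joint torques, N m; "eef_pos": TCP position; "tcp_rot": TCP orientation; "wrist_force": force on the tool from outside, world axes, zero at the start; "moment": the same for the moment, N m; "gripper_width": opening from 0.0 (shut) to 1.0 (fully open).
Only numpy, scipy, OpenCV 4.12 (cv2) and the standard library are available. Lean on these libraries where they do the work, as an engineer would, in place of code of your own. Each camera call takes 0.05 s, during which the arm holds its last target. There are 200 camera calls.

### The job

The tea has boiled: first turn the hob's dial down until its white pointer line points at the green mark. Then take the tea strainer out of its copper drip stand and hold it in the air, level and centred over the blue mug, its bottom about 3 cm above the mug's rim and its handle pointing the same way as the mug's handle, ready for me to pour. Finish while still holding it there in the gripper, without touching the mug with it and without shifting or knocking the mug, the pot or anything else on the shelf.

Things in the scene. Friction and masses are not known exactly. Their poses are not given: they have to be found in the camera images.
- dial (a joint): angle of the hob's black dial (rad). 0: the white pointer line points to the hob's front (hob's -x). Grows clockwise seen from above, to 4.0; the green mark is at 0.80 (pointer direction in the hob's frame: (-cos q, sin q)). Starts between 1.4 and 2.2, so turn anticlockwise. Light friction (0.04 Nm); stays where left
- dial_grip (a point): point on the dial's vertical axis at the height to grip. It turns with the dial: the bar grip lies along this frame's x axis, the white pointer line at the -x end, z up. The bar is 42 long, 14 wide, its top 7 above this point; around its foot lies a disc of radius 22 whose top is 23 below this point, and the hob's top is 37 below
- hob: white and black induction hob, fixed, 340 (x) by 270 (y) by 60 high, origin under its centre, front at -x; the dial's axis is 125 in front of the centre, white scale ticks and the green mark lie around the dial at about 45 from its axis
- pot: open steel tea pot, loose, radius 80, 85 high, two black side handles to 112 from its axis; stands on the back of the hob, its axis 180 behind the dial. Origin under its centre
- stand: copper drip stand, a fixed open round cup: foot radius 40, rim radius 34, 50 high. Origin under its centre
- strainer: steel tea strainer, about 90 g: bowl 55 across, 31 high, with a flange ring 80 across that rests on the stand's rim, bowl hanging 28 inside (lift 35 to clear). Origin at the centre of the bowl's bottom, z up. Straight black handle towards its own -x, 53 to 148 out from the bowl's axis, 12 wide (y), 14 high, centre line 31 above the bowl's bottom; level while resting
- strainer_grip (a point): a good point to grip the strainer: on the centre line of its black handle, 75 from the bowl's axis (strainer's -x), 31 above the bowl's bottom; axes as the strainer's. It starts 53 above the shelf
- strainer_bottom (a point): centre of the underside of the strainer's bowl (the strainer's origin), axes as the strainer's
- mug: blue ceramic tea mug, loose, radius 40, 90 high, handle on its own +y side reaching 77 from its axis. Origin under its centre, z up
- mug_rim (a point): centre of the blue mug's mouth, 90 above the shelf, axes as the mug's (handle towards +y)
- dabba: round steel masala box with lid, radius 93, 87 high to the top of its knob; bystander at the back. Origin under its centre
- saffron_jar: saffron plastic jar, radius 42, 130 high; bystander at the back. Origin under its centre
- white_jar: white plastic jar, radius 42, 130 high; bystander at the back. Origin under its centre
- spoon_mug: white ceramic mug, radius 44, holding wooden spoons that reach 230 high; bystander at the right side. Origin under its centre
Things that resemble listed ones, but are neither listed nor needed, are in the scene too. Of the things that look like the mug, take the one that is farthest from the robot's base at the start.

How it is judged:
On the way, in this order (a step that is already met when the one before it is completed fails the run):
1. the dial points at the green mark while the strainer still rests in its stand (value of joint dial between 0.67 and 0.93 rad and contact force between the fingers and dial below 0.1 N and distance of strainer from where it was at the start of the episode below 0.015 m), for 0.3 s.
2. the strainer is lifted out of its stand in the gripper (height (world z) of strainer_bottom above 0.06 m and contact force between the fingers and strainer above 1 N), for 0.1 s.
At the end, for the whole second after the job is handed in: Dial within 0.13 rad of the mark; strainer held still by the fingers alone, within 15 mm of the mug's axis, its bottom 15 to 45 mm above the rim, level within 0.15 rad, its handle within 0.3 rad of the mug handle's direction; mug upright, mug and pot within 20 mm of their starts (value of joint dial between 0.67 and 0.93 rad and horizontal distance between strainer_bottom and mug_rim below 0.015 m and z of strainer_bottom in the frame of mug_rim between 0.015 and 0.045 m and angle between strainer's own z axis and vertical below 0.15 rad and angle between the x axis of strainer and the y axis of mug_rim, either way round below 0.3 rad and y of strainer_grip in the frame of mug_rim above 0.04 m and linear speed of strainer below 0.03 m/s and contact force between the fingers and strainer above 1 N and contact force between strainer and mug below 0.1 N and contact force between strainer and stand below 0.1 N and angle between mug's own z axis and vertical below 0.1 rad and distance of each of mug, pot from where it was at the start of the episode below 0.02 m); the arm keeps its last pose, push and grip.
It fails at once if the mug is shifted or knocked (distance of mug from where it was at the start of the episode above 0.02 m or angle between mug's own z axis and vertical above 0.3 rad).
It fails at once if the pot is shifted or knocked (distance of pot from where it was at the start of the episode above 0.02 m or angle between pot's own z axis and vertical above 0.2 rad).
It fails at once if the strainer touches the mug (contact force between strainer and mug above 0.5 N).
It fails at once if a bystander is shifted (distance of any of dabba, saffron_jar, white_jar, spoon_mug from where it was at the start of the episode above 0.02 m).
It also fails if it takes over 51 s, if anything falls off the work surface, if the arm or the gripper's body presses on something with over 40 N, if the wrist force passes 120 N, or if a joint passes its speed limit or range.

## Working session

There is one attempt and no reset: what is moved stays moved. The work goes in short steps, Python scripts to look and compute and a tool call to move; the robot and the scene stay as the last step left them, time stands still between calls to the robot, and variables do not carry over. Pictures are saved under pics/ and viewed, about 8 in all and at most 12, crops included, and the job is handed in when it is done.

Besides the shell and the picture viewer there is one more tool, called after "Request:" as name(argument=value, ...) on one line, values as JSON. servo_tool: Moves the arm, as the interface text tells. Its arguments: {"type":"object","properties":{"targets":{"type":"array"},"squeeze":{"type":"number"}},"required":["targets"]}

```bash
mkdir -p pics; cat > h.py <<'E'
import numpy as np, cv2
from station import arm, snapshot, camera_info, workorder
from scipy.spatial.transform import Rotation as R
def save(n,p): cv2.imwrite('pics/'+n+'.png',cv2.cvtColor(p,cv2.COLOR_RGB2BGR))
def foc(ci,h=400): return h/2/np.tan(np.radians(ci['vertical_fov'])/2)
def rot(ci):
    r=np.array(ci['rotation'],float)
    return r if r.shape==(3,3) else R.from_rotvec(r).as_matrix()
def pts(name,d):
    "world points from depth image (pinhole cams)"
    ci=camera_info(name); f=foc(ci); v,u=np.mgrid[:d.shape[0],:d.shape[1]]
    P=np.stack([(u-ci['cx'])/f*d,-(v-ci['cy'])/f*d,-d],-1)
    return P@rot(ci).T+np.array(ci['position'])
E
python3 - <<'E'
from h import *
for n in ('scene','top','wrist'):
    p,d=snapshot(n); np.savez('pics/'+n,p=p,d=d); save(n,p); print(n,camera_info(n))
s=arm.get_state(); print(s, arm.hold_point_z)
E
```

```text
scene {'vertical_fov': 48.30640419086651, 'cx': 320.1907169721801, 'cy': 197.79135973791546, 'position': array([1.48876154, 0.13921712, 0.87777215]), 'rotation': array([0.62756886, 0.78512111, 1.69890161])}
top {'vertical_fov': 50.587433907220124, 'cx': 318.76821869306485, 'cy': 202.2152858337149, 'position': array([ 0.40806578, -0.07965836,  1.38251382]), 'rotation': array([ 0.11745665, -0.12922972, -1.5570204 ])}
wrist {'vertical_fov': 65.70646984690485, 'cx': 316.5312524007882, 'cy': 204.50587545581618, 'T_tool_cam': array([[ 9.99999760e-01,  3.66504135e-05,  6.92498168e-04,
        -5.51593285e-04],
       [ 6.56198010e-04,  2.72954473e-01, -9.62026728e-01,
        -1.42063759e-01],
       [-2.24279150e-04,  9.62026951e-01,  2.72954383e-01,
         6.97515523e-02],
       [ 0.00000000e+00,  0.00000000e+00,  0.00000000e+00,
         1.00000000e+00]])}
{'time_s': 0.15, 'q': array([ 1.07989268,  0.47760916,  0.02236269,  1.55623768, -0.01149712,
        1.10929157, -0.08313317]), 'dq': array([ 0.00093308, -0.00238401, -0.00030505, -0.00223678,  0.00098786,
        0.0012081 , -0.00120688]), 'effort': array([ 2.74747894e-03, -5.96926868e+01,  1.61035862e+00, -2.81490147e+01,
        1.27266906e-02,  6.57852317e-03,  2.60076547e-05]), 'eef_pos': array([ 0.25193801, -0.62572022,  0.23054445]), 'tcp_rot': array([-1.36559887,  0.92370356, -0.92167223]), 'wrist_force': array([0.3919408, 0.0272695, 0.0919605]), 'moment': array([-0.01700114, -0.04489389, -0.00445531]), 'gripper_width': 0.9985616584110886} 0.0187
```

View pics/top.png

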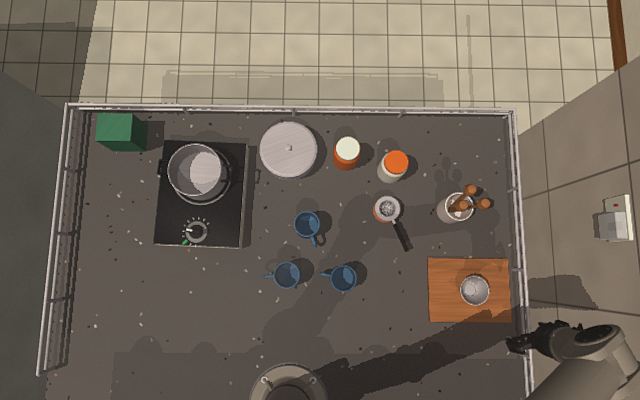

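View pics/scene.png

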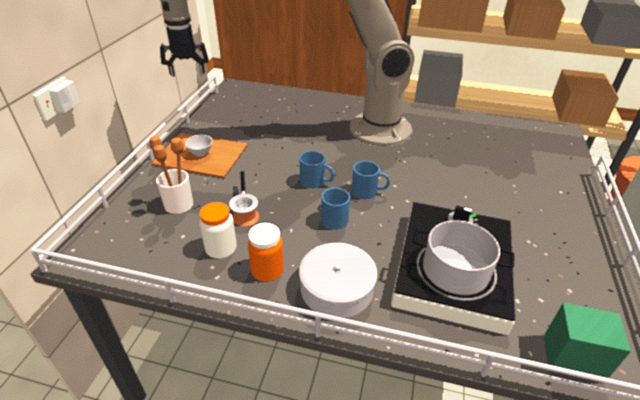

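Top view: three blue mugs at (307,224), (287,275) and (343,278). The base is at about (290,385), so the first is the farthest. The strainer is at (387,208) with its handle to (408,245), and the dial is at (197,231). I'll measure these and confirm in an enlarged crop.

```bash
python3 - <<'E'
from h import *
z=np.load('pics/top.npz'); p,d=z['p'],z['d']; P=pts('top',d)
print('tool axes',R.from_rotvec(arm.get_state()['tcp_rot']).as_matrix().round(3).tolist())
hsv=cv2.cvtColor(p,cv2.COLOR_RGB2HSV)
m=cv2.inRange(hsv,(98,90,40),(118,255,255)); 
n,l,st,c=cv2.connectedComponentsWithStats(m)
for i in range(1,n):
    if st[i,4]<60: continue
    Q=P[l==i]; Q=Q[Q[:,2]>.08]
    # rim circle
    (x,y),r=cv2.minEnclosingCircle(Q[Q[:,2]>.084][:,:2].astype(np.float32))
    print('mug',c[i].round(1),st[i,4],'rim',round(x,3),round(y,3),round(r,3),'dist',np.hypot(x,y).round(3))
    H=P[l==i]; rr=np.hypot(H[:,0]-x,H[:,1]-y); H=H[(rr>.048)&(H[:,2]>.03)]
    if len(H): print('  handle',len(H),H.mean(0).round(3),'dir deg',np.degrees(np.arctan2(*(H.mean(0)[:2]-[x,y])[::-1])).round(1), 'rmax',rr.max())
# strainer handle: dark pixels raised
box=np.zeros(m.shape,bool); box[185:260,365:425]=1
D=(hsv[...,2]<60)&box&(P[...,2]>.045)&(P[...,2]<.08)
n,l,st,c=cv2.connectedComponentsWithStats(D.astype(np.uint8)); i=1+st[1:,4].argmax(); H=P[l==i]
mu=H[:,:2].mean(0); w,v=np.linalg.eigh(np.cov(H[:,:2].T)); a=v[:,1]; t=(H[:,:2]-mu)@a
print('handle',len(H),mu,a,'ends',mu+a*t.min(),mu+a*t.max(),'z',np.median(H[:,2]))
# flange
F=box&(P[...,2]>.045)&(P[...,2]<.07)&~D; F[225:]=0
(x,y),r=cv2.minEnclosingCircle(P[F][:,:2].astype(np.float32)); print('flange',x,y,r,F.sum())
# dial/hob
g=cv2.inRange(hsv,(40,120,60),(85,255,255)); g[:,:160]=0;g[:225]=0; vv=np.argwhere(g); print('green',vv.mean(0),P[g>0].mean(0))
b=P[215:245,182:212]; print('z max dial',b[...,2].max()); Q=b[b[...,2]>.082]; print('bar',len(Q),Q.mean(0) if len(Q) else 0)
crop=lambda a,b,c,e,s: cv2.resize(p[a:b,c:e],None,fx=s,fy=s,interpolation=cv2.INTER_CUBIC)
A=crop(205,260,165,230,6);B=crop(205,260,285,350,6)[:, :]
sc=np.load('pics/scene.npz')['p'][150:230,220:400]
o=np.zeros((330+350,780,3),np.uint8); o[:330,:390]=A; o[:330,390:]=B
save('crop1',o[:330])
E
```

```text
tool axes [[0.373, -0.001, 0.928], [-0.928, 0.001, 0.373], [-0.001, -1.0, -0.0]]
mug [310.1 226.4] 248 rim 0.496 -0.061 0.09 dist 0.5
  handle 56 [ 0.56  -0.053  0.131] dir deg 7.3 rmax 0.08977550339199543
mug [342.8 275.7] 247 rim 0.383 -0.163 0.039 dist 0.416
  handle 18 [ 0.395 -0.104  0.074] dir deg 79.0 rmax 0.07267378350318844
handle 115 [ 0.51017508 -0.3449985 ] [-0.9097378  -0.41518326] ends [ 0.55132304 -0.32621952] [ 0.46821912 -0.36414622] z 0.05972670943304559
flange 0.5956111550331116 -0.30864110589027405 0.046547118574380875 323
green [241.47058824 184.41176471] [0.48967367 0.32788369 0.06056005]
z max dial 1.3825138230156069
bar 77 [0.51501133 0.27553826 0.15160827]
```

View pics/crop1.png

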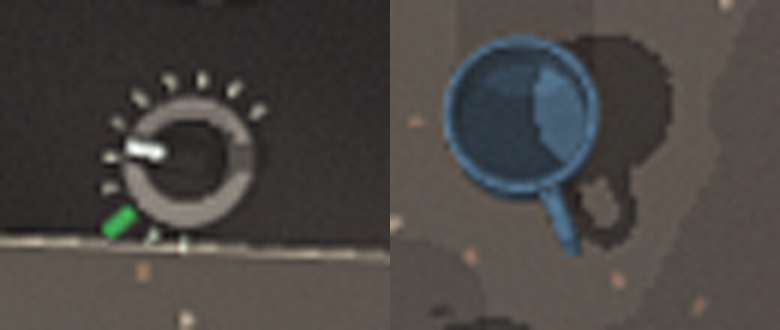

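The left crop shows the dial with its white pointer at crop (145,150), green mark at (120,221) and disc centre at about (188,162). The right crop shows the chosen mug, its rim centred at crop (520,117) and its handle running down-right to (573,255). Next I'll refine these with ray casts.

```bash
cat >> h.py <<'E'
def ray(name,uv,zp):
    ci=camera_info(name); f=foc(ci); uv=np.atleast_2d(np.array(uv,float))
    D=np.c_[(uv[:,0]-ci['cx'])/f,-(uv[:,1]-ci['cy'])/f,-np.ones(len(uv))]@rot(ci).T
    o=np.array(ci['position']); return o+D*((zp-o[2])/D[:,2])[:,None]
def circ(xy):
    A=np.c_[2*xy,np.ones(len(xy))]; s=np.linalg.lstsq(A,(xy**2).sum(1),rcond=None)[0]
    return s[0],s[1],np.sqrt(s[2]+s[0]**2+s[1]**2)
E
python3 - <<'E'
from h import *
z=np.load('pics/top.npz'); p,d=z['p'],z['d']; P=pts('top',d); ok=d>0
hsv=cv2.cvtColor(p,cv2.COLOR_RGB2HSV)
m=cv2.inRange(hsv,(95,80,40),(120,255,255)); m[:,:285]=0; m[:,335:]=0; m[255:]=0
Q=P[(m>0)&ok]; rim=Q[(Q[:,2]>.083)&(Q[:,2]<.1)]; print('rim pts',len(rim),circ(rim[:,:2]),rim[:,2].mean())
print('mug px ray centre', ray('top',[306.7,224.5],.09).round(4))
x,y,_=circ(rim[:,:2]); 
rr=np.hypot(Q[:,0]-x,Q[:,1]-y); H=Q[(rr>.046)&(Q[:,2]>.02)&(Q[:,2]<.1)]; print(H.round(3).tolist())
H2=H[H[:,2]>.05];print('dir',np.degrees(np.arctan2(H2[:,1]-y,H2[:,0]-x)).round(0))
# strainer
box=np.zeros(m.shape,bool); box[185:260,365:425]=1
F=box&ok&(P[...,2]>.045)&(P[...,2]<.07)&(hsv[...,2]>75); F[222:]=0; q=P[F][:,:2]; print('flange',len(q),cv2.minEnclosingCircle(q.astype(np.float32)),np.median(P[F][:,2]))
# hob yaw from its top points
T=ok&(abs(P[...,2]-.06)<.006); T[:, :140]=0; T[:,255:]=0; T[:130]=0;T[255:]=0
q=P[T][:,:2].astype(np.float32); print('hob',cv2.minAreaRect(q),len(q))
b=np.zeros_like(ok); b[212:250,176:216]=1; b&=ok
for lo,hi in((.068,.082),(.092,.112)):
    k=b&(P[...,2]>lo)&(P[...,2]<hi); q=P[k][:,:2].astype(np.float32); print(lo,len(q),q.mean(0),cv2.minAreaRect(q))
for nm,u,v,zz in (('disc',188,162,.074),('ptr',145,150,.104),('green',120,221,.06)): print(nm, ray('top',[165+u/6-.5,205+v/6-.5],zz).round(4))
E
```

```text
rim pts 95 (np.float64(0.5459790476882497), np.float64(-0.05060435244270289), np.float64(0.037562063286607515)) 0.0896501067409125
mug px ray centre [[ 0.5435 -0.0521  0.09  ]]
[[0.504, -0.069, 0.073], [0.503, -0.072, 0.078], [0.5, -0.066, 0.077], [0.5, -0.069, 0.077], [0.5, -0.072, 0.077], [0.497, -0.069, 0.079], [0.497, -0.072, 0.077], [0.497, -0.075, 0.075], [0.494, -0.069, 0.08], [0.494, -0.072, 0.074], [0.491, -0.069, 0.074], [0.491, -0.072, 0.075], [0.491, -0.075, 0.073], [0.492, -0.078, 0.069], [0.488, -0.072, 0.074], [0.488, -0.075, 0.074], [0.488, -0.078, 0.072], [0.485, -0.072, 0.075], [0.485, -0.075, 0.076], [0.485, -0.078, 0.073], [0.482, -0.075, 0.069], [0.482, -0.078, 0.07], [0.479, -0.075, 0.065], [0.48, -0.078, 0.064]]
dir [-157. -154. -162. -158. -155. -160. -156. -153. -161. -158. -162. -159.
 -156. -153. -160. -157. -154. -161. -158. -156. -159. -157. -160. -157.]
flange 316 ((0.599102795124054, -0.3070564270019531), 0.04282475635409355) 0.05375678439355347
hob ((0.6610631942749023, 0.3273341655731201), (0.3466920852661133, 0.36821070313453674), 88.27488708496094) 6803
0.068 142 [0.5195302  0.28997904] ((0.5241872072219849, 0.2796481251716614), (0.05768265202641487, 0.0921466127038002), 18.07061195373535)
0.092 66 [0.5196752 0.2911698] ((0.5200068950653076, 0.29193297028541565), (0.04039150848984718, 0.013569837436079979), 79.38861846923828)
disc [[0.5199 0.2904 0.074 ]]
ptr [[0.5232 0.3038 0.104 ]]
green [[0.4901 0.3278 0.06  ]]
```

```bash
cat >> h.py <<'E'
def pose():
    s=arm.get_state(); return np.array(s['eef_pos']),R.from_rotvec(s['tcp_rot']).as_matrix()
def target(yaw):
    "tool pointing straight down, tool x at world yaw (deg)"
    c,s=np.cos(np.radians(yaw)),np.sin(np.radians(yaw)); x=np.array([c,s,0]);y=np.array([0,0,-1.]); return np.c_[x,y,np.cross(x,y)]
def plan(*wps):
    "rows (mm,deg) to reach TCP waypoints (x,y,z,yaw) from the present pose"
    p,M=pose()
    for x,y,z,yaw in wps:
        dp=M.T@(np.array([x,y,z])-p)*1e3; w=np.degrees(R.from_matrix(M.T@target(yaw)).as_rotvec()); print(dp.round(1).tolist(),w.round(1).tolist())
E
python3 - <<'E'
from h import *
plan((.30,-.60,.36,-60),(.52,-.36,.36,-40),(.60,-.05,.36,-25),(.52,.291,.22,-10.6))
print(ray('top',[[165+0/6,205+243/6],[165+390/6,205+258/6]],.06))
z=np.load('pics/top.npz'); p,d=z['p'],z['d']; P=pts('top',d); ok=d>0
q=P[ok&(abs(P[...,2]-.145)<.008)]; q=q[(q[:,1]>.15)&(q[:,1]<.45)]; print('pot rim',circ(q[:,:2]),len(q))
E
```

```text
[-6.1, -129.5, 54.2] [0.0, -8.1, -0.1]
[-146.6, -129.3, 347.9] [-0.0, -28.1, -0.1]
[-404.2, -128.9, 537.9] [-0.0, -43.1, -0.1]
[-750.2, 11.5, 591.1] [-0.0, -57.5, -0.1]
[[0.47662263 0.38741743 0.06      ]
 [0.47091915 0.18566746 0.06      ]]
pot rim (np.float64(0.6991463959982996), np.float64(0.28689865032246464), np.float64(0.08215329682427179)) 300
```

Request:
servo_tool(targets=[[-6,-130,54,0,-8,0,85],[-6,-130,54,0,-8,0,85],[-6,-130,54,0,-8,0,85],[-147,-130,348,0,-28,0,85],[-147,-130,348,0,-28,0,85],[-147,-130,348,0,-28,0,85],[-147,-130,348,0,-28,0,85],[-147,-130,348,0,-28,0,85],[-147,-130,348,0,-28,0,85],[-147,-130,348,0,-28,0,85]])

```text
time_s: 1.15
eef_pos: [0.5233, -0.3546, 0.3611]
tcp_rot: [-1.499, 0.542, -0.542]
wrist_force: [-0.8, -0.3, 0.8]
gripper_width: 0.992
```

```bash
python3 - <<'E'
from h import *
plan((.60,-.05,.36,-25),(.52,.291,.22,-10.6))
E
```

```text
[-135.6, 1.8, 283.4] [-0.1, -14.7, -0.0]
[-415.0, 142.5, 494.2] [-0.1, -29.1, -0.0]
```

Request:
servo_tool(targets=[[-136,0,283,0,-15,0,85],[-136,0,283,0,-15,0,85],[-136,0,283,0,-15,0,85],[-136,0,283,0,-15,0,85],[-136,0,283,0,-15,0,85],[-415,0,494,0,-29,0,85],[-415,0,494,0,-29,0,85],[-415,0,494,0,-29,0,85],[-415,0,494,0,-29,0,85],[-415,50,494,0,-29,0,85]])

```text
time_s: 2.15
eef_pos: [0.5445, 0.1303, 0.3509]
tcp_rot: [-1.565, 0.149, -0.154]
wrist_force: [0.7, 0.2, -0.5]
gripper_width: 0.997
```

Request:
servo_tool(targets=[[0,50,0,0,0,0,85],[0,90,0,0,0,0,85],[0,90,0,0,0,0,85],[0,90,0,0,0,0,85]])

```text
time_s: 2.55
eef_pos: [0.5446, 0.1278, 0.2601]
tcp_rot: [-1.566, 0.153, -0.151]
wrist_force: [0.4, -0.3, 0.1]
gripper_width: 0.989
```

```bash
cat >> h.py <<'E'
def wray(uv,zp,p,M):
    "wrist fisheye pixels -> world points on z=zp"
    ci=camera_info('wrist'); f=foc(ci); uv=np.atleast_2d(np.array(uv,float))
    a=(uv[:,0]-ci['cx'])/f; b=(uv[:,1]-ci['cy'])/f; r=np.hypot(a,b); s=np.where(r>1e-9,np.sin(r)/np.maximum(r,1e-9),1)
    D=np.c_[a*s,-b*s,-np.cos(r)]; T=np.array(ci['T_tool_cam']); D=D@T[:3,:3].T@M.T; o=p+M@T[:3,3]
    return o+D*((zp-o[2])/D[:,2])[:,None]
def wshot(n):
    p,M=pose(); im,d=snapshot('wrist'); np.savez('pics/'+n,im=im,p=p,M=M,d=d); save(n,im); return im,d,p,M
E
python3 - <<'E'
from h import *
im,d,p,M=wshot('w1'); print(p)
plan((.52,.291,.22,-10.6))
E
```

```text
[0.54461839 0.12784862 0.26006555]
[-56.6, 41.5, 154.8] [-0.1, -0.5, 0.1]
```

View pics/w1.png

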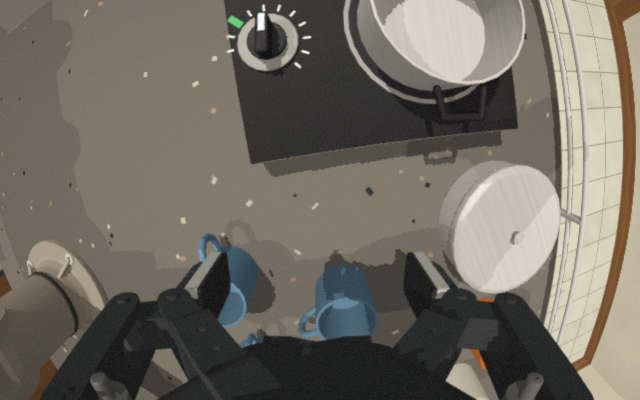

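The wrist view shows the dial at (263,40), pointer at (261,20), green mark at (235,21), with the move having stopped about 16 cm short. I'll get closer and measure from there.

Request:
servo_tool(targets=[[-57,20,85,0,0,0,85],[-57,20,85,0,0,0,85],[-57,20,85,0,0,0,85],[-57,20,85,0,0,0,85]])

```text
time_s: 3.0
eef_pos: [0.5054, 0.2245, 0.242]
tcp_rot: [-1.564, 0.147, -0.152]
wrist_force: [0.4, -0.8, -0.4]
gripper_width: 0.994
```

```bash
python3 - <<'E'
from h import *
im,d,p,M=wshot('w2'); print(p)
hsv=cv2.cvtColor(im,cv2.COLOR_RGB2HSV)
g=cv2.inRange(hsv,(40,120,60),(85,255,255)); n,l,st,c=cv2.connectedComponentsWithStats(g)
i=1+st[1:,4].argmax(); print('green px',c[i],st[i,4],wray(c[i],.061,p,M))
# disc grey: project grid region near dial
H,W=g.shape; v,u=np.mgrid[:H,:W]; X=wray(np.c_[u.ravel(),v.ravel()],.074,p,M).reshape(H,W,3)
rr=np.hypot(X[...,0]-.52,X[...,1]-.291); V=hsv[...,2]; S=hsv[...,1]
ring=((V>85)&(rr<.032)).astype(np.uint8); n,l,st,c=cv2.connectedComponentsWithStats(ring)
i=1+st[1:,4].argmax(); cn=max(cv2.findContours((l==i).astype(np.uint8),cv2.RETR_EXTERNAL,cv2.CHAIN_APPROX_NONE)[0],key=cv2.contourArea)[:,0]
hull=cv2.convexHull(cn)[:,0]; print('disc',circ(wray(hull,.074,p,M)[:,:2]),'px',hull.mean(0))
w=((V>200)&(S<40)&(rr<.024)).astype(np.uint8); n,l,st,c=cv2.connectedComponentsWithStats(w)
for i in range(1,n):
    if st[i,4]>8: print('white',c[i],st[i,4],wray(c[i],.104,p,M))
cx,cy=hull.mean(0).astype(int); save('w2c',cv2.resize(im[max(cy-75,0):cy+75,max(cx-100,0):cx+100],None,fx=4,fy=4))
plan((.52,.291,.17,-10.6))
E
```

```text
[0.50542247 0.22454835 0.2420012 ]
green px [282.88976378  92.13385827] 127 [[0.49069563 0.32821456 0.061     ]]
disc (np.float64(0.5204822297013971), np.float64(0.2917390265556807), np.float64(0.03136013919985712)) px [317.03030303 119.03030303]
white [319.5        106.83928571] 112 [[0.52383785 0.30384134 0.104     ]]
[0.1, 71.8, 69.6] [-0.1, -0.5, 0.2]
```

View pics/w2c.png

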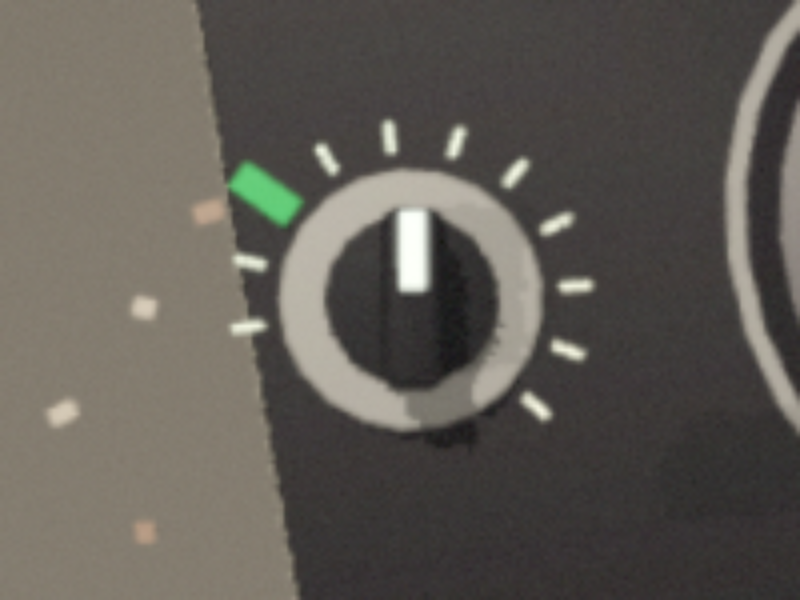

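The close crop shows the pointer straight up (bearing about 79°) and the green mark at a measured bearing of about 129°, or 132.6° from the nominal angle and hob yaw. I'll turn about 52° anticlockwise.

```bash
python3 - <<'E'
from h import *
plan((.5205,.2917,.20,-10.8),(.5205,.2917,.081,-10.8))
E
```

```text
[0.6, 41.8, 70.4] [-0.1, -0.3, 0.2]
[0.2, 160.8, 70.2] [-0.1, -0.3, 0.2]
```

Request:
servo_tool(targets=[[0,20,50,0,0,0,50],[0,42,70,0,0,0,50],[0,80,70,0,0,0,50],[0,120,70,0,0,0,50],[0,145,70,0,0,0,50],[0,160,70,0,0,0,50],[0,160,70,0,0,0,50],[0,160,70,0,0,0,50]], squeeze=20)

```text
time_s: 3.85
eef_pos: [0.5199, 0.291, 0.081]
tcp_rot: [-1.564, 0.151, -0.154]
wrist_force: [-0.6, 0.3, 0.2]
gripper_width: 0.585
```

```bash
python3 - <<'E'
from h import *
s=arm.get_state(); print(s['wrist_force'],s['gripper_width']*85.4); plan((.5205,.2917,.081,-10.8))
E
```

```text
[-0.59769549  0.26670796  0.2231296 ] 49.967925083688854
[0.5, 0.0, 0.8] [-0.1, -0.4, 0.1]
```

Positioned. Close, then turn about 52° (wy = -52).

Request:
servo_tool(targets=[[0,0,0,0,0,0,5],[0,0,0,0,0,0,5],[0,0,0,0,0,0,5],[0,0,0,0,0,0,5],[0,0,0,0,0,0,5],[0,0,0,0,0,0,5]])

```text
time_s: 4.45
eef_pos: [0.5214, 0.291, 0.0814]
tcp_rot: [-1.564, 0.149, -0.157]
wrist_force: [5.3, -1.9, 2.9]
gripper_width: 0.162
```

Request:
servo_tool(targets=[[0,0,0,0,-6,0,5],[0,0,0,0,-13,0,5],[0,0,0,0,-20,0,5],[0,0,0,0,-27,0,5],[0,0,0,0,-34,0,5],[0,0,0,0,-41,0,5],[0,0,0,0,-48,0,5],[0,0,0,0,-52,0,5],[0,0,0,0,-52,0,5],[0,0,0,0,-52,0,5]])

```text
time_s: 5.45
eef_pos: [0.523, 0.2914, 0.0815]
tcp_rot: [-1.498, -0.564, 0.551]
wrist_force: [8.8, 1.5, -1.2]
gripper_width: 0.158
```

Request:
servo_tool(targets=[[0,0,0,0,0,0,50],[0,0,0,0,0,0,50],[0,0,0,0,0,0,50],[0,0,0,0,0,0,50],[0,-40,0,0,0,0,50],[0,-80,0,0,0,0,50],[0,-120,-30,0,0,0,50],[0,-160,-60,0,0,0,50],[0,-160,-70,0,0,0,50],[0,-160,-70,0,0,0,50]])

```text
time_s: 6.45
eef_pos: [0.5657, 0.2364, 0.24]
tcp_rot: [-1.499, -0.557, 0.555]
wrist_force: [-0.7, 0.7, -0.7]
gripper_width: 0.588
```

```bash
python3 - <<'E'
from h import *
im,d,p,M=wshot('w3'); print(p)
hsv=cv2.cvtColor(im,cv2.COLOR_RGB2HSV)
g=cv2.inRange(hsv,(40,120,60),(85,255,255)); n,l,st,c=cv2.connectedComponentsWithStats(g)
i=1+st[1:,4].argmax(); gw=wray(c[i],.061,p,M)[0]; print('green px',c[i],gw,np.degrees(np.arctan2(gw[1]-.2917,gw[0]-.5205)))
H,W=g.shape; v,u=np.mgrid[:H,:W]; X=wray(np.c_[u.ravel(),v.ravel()],.104,p,M).reshape(H,W,3)
rr=np.hypot(X[...,0]-.5205,X[...,1]-.2917)
w=((hsv[...,2]>190)&(hsv[...,1]<45)&(rr<.025)).astype(np.uint8); n,l,st,c=cv2.connectedComponentsWithStats(w)
i=1+st[1:,4].argmax(); q=X[l==i][:,:2]; r=cv2.minAreaRect((q*1000).astype(np.float32)); print('white',c[i],st[i,4],q.mean(0),r)
cx,cy=c[i].astype(int); a,b=max(cy-75,0),max(cx-100,0); save('w3c',cv2.resize(im[a:a+150,b:b+200],None,fx=4,fy=4))
E
```

```text
[0.56567598 0.23643885 0.24000551]
green px [318.73043478  72.33913043] [0.49100246 0.328049   0.061     ] 129.05964841501805
white [307.88990826 109.30642202] 545 [0.50947798 0.29132825] ((515.8392944335938, 293.8724365234375), (49.81187057495117, 39.08633804321289), 65.9999771118164)
```

View pics/w3c.png

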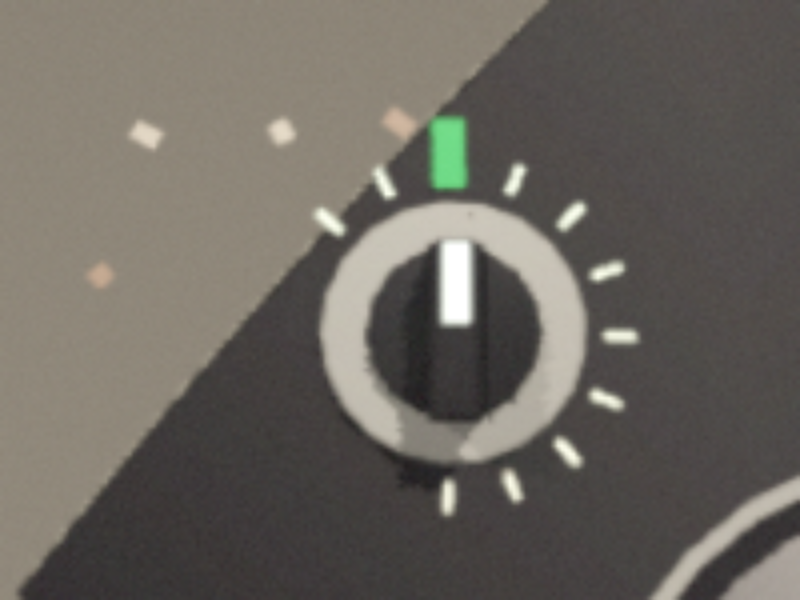

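The pointer, at crop (456,280), lines up with the green mark at (449,153). The dial is set. Next is the strainer.

```bash
python3 - <<'E'
from h import *
plan((.58,.05,.30,0),(.58,-.18,.30,-40),(.50,-.35,.28,-65.5))
z=np.load('pics/top.npz'); d=z['d']; P=pts('top',d); k=(d>0)&(P[...,2]>.07)&(P[...,2]<.3)&(P[...,1]<-.36)&(P[...,1]>-.55)&(P[...,0]>.5)&(P[...,0]<.75)
print(P[k].min(0),P[k].max(0))
E
```

```text
[-110.6, -61.1, -152.4] [0.0, 40.9, -0.1]
[-261.0, -61.0, -326.3] [0.0, 80.9, -0.1]
[-432.7, -40.8, -402.6] [0.1, 106.4, -0.1]
[ 0.56014312 -0.54995241  0.07001437] [ 0.72828837 -0.3617136   0.23252714]
```

Request:
servo_tool(targets=[[-111,-60,-152,0,41,0,40],[-111,-60,-152,0,41,0,40],[-111,-60,-152,0,41,0,40],[-111,-60,-152,0,41,0,40],[-261,-60,-326,0,81,0,40],[-261,-60,-326,0,81,0,40],[-261,-60,-326,0,81,0,40],[-261,-60,-326,0,81,0,40],[-433,-40,-403,0,106,0,40],[-433,-40,-403,0,106,0,40]])

```text
time_s: 7.5
eef_pos: [0.5428, -0.2415, 0.2881]
tcp_rot: [-1.481, 0.62, -0.614]
wrist_force: [1.1, 0.2, -0.2]
gripper_width: 0.471
```

```bash
python3 - <<'E'
from h import *
plan((.50,-.35,.24,-65.5))
E
```

```text
[47.0, 48.1, -106.8] [0.1, 20.3, -0.2]
```

Request:
servo_tool(targets=[[47,48,-107,0,20,0,40],[47,48,-107,0,20,0,40],[47,48,-107,0,20,0,40],[47,48,-107,0,20,0,40],[47,48,-107,0,20,0,40]])

```text
time_s: 8.0
eef_pos: [0.5018, -0.3487, 0.2411]
tcp_rot: [-1.384, 0.882, -0.878]
wrist_force: [-0.5, 0.4, 0.6]
gripper_width: 0.471
```

```bash
python3 - <<'E'
from h import *
im,d,p,M=wshot('w4'); print(p)
hsv=cv2.cvtColor(im,cv2.COLOR_RGB2HSV); H,W=im.shape[:2]
v,u=np.mgrid[:H,:W]; X=wray(np.c_[u.ravel(),v.ravel()],.060,p,M).reshape(H,W,3)
a=np.array([-.91,-.415]); c0=np.array([.599,-.307]); t=(X[...,:2]-c0)@a; s=(X[...,:2]-c0)@np.array([.415,-.91])
k=((hsv[...,2]<55)&(t>.045)&(t<.16)&(abs(s)<.02)).astype(np.uint8); n,l,st,c=cv2.connectedComponentsWithStats(k)
for i in range(1,n):
    if st[i,4]>100:
        q=X[l==i][:,:2]; print('blob',st[i],c[i],'rect mm',cv2.minAreaRect((q*1000).astype(np.float32)))
print('px of predicted grip', [np.unravel_index(np.argmin(np.hypot(X[...,0]-x,X[...,1]-y)),(H,W)) for x,y in ((.532,-.335),(.599,-.307))])
E
```

```text
[ 0.50183183 -0.34870157  0.24112935]
blob [320 133   5  83 149] [322.28187919 171.12751678] rect mm ((513.3051147460938, -348.2612609863281), (88.99639892578125, 2.6378283500671387), 23.643434524536133)
px of predicted grip [(np.int64(154), np.int64(318)), (np.int64(85), np.int64(321))]
```

View pics/w4.png

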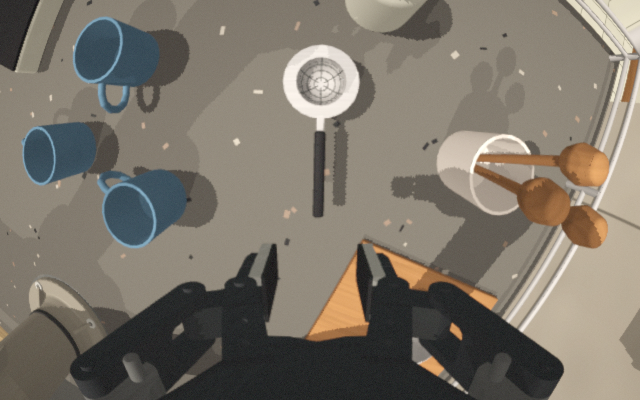

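The handle runs from pixel (320,131) to (318,215), and the flange is centred at about (321,81). The spoons are well to the right at (460–605, 150–250).

```bash
python3 - <<'E'
from h import *
z=np.load('pics/w4.npz'); im,p,M=z['im'],z['p'],z['M']; g=cv2.cvtColor(im,cv2.COLOR_RGB2GRAY)
pts=[]
for r in range(138,212,6):
    k=np.where(g[r,305:335]<62)[0]+305
    k=k[k<328]; pts.append((k.mean(),r,len(k)))
print([(round(a,1),b,n) for a,b,n in pts])
q=wray([(a,b) for a,b,n in pts],.06,p,M)[:,:2]; vx,vy,x0,y0=cv2.fitLine(q.astype(np.float32),cv2.DIST_L2,0,.01,.01).ravel()
e=wray([(318.5,216.5),(320,130.5)],.058,p,M)[:,:2]; f=wray([321,81.5],.055,p,M)[0,:2]
print('dir',np.degrees(np.arctan2(vy,vx)),'ends',e,np.hypot(*(e[0]-e[1])),'flange',f)
a=np.array([vx,vy]); a*=np.sign(a@(e[0]-e[1])); o=np.array([x0,y0])
for nm,g_ in (('from flange',f+.075*a),('from tip',e[0]-.073*a),('from root',e[1]+.022*a)): print(nm,o+a*((g_-o)@a))
E
```

```text
[(np.float64(322.5), 138, 4), (np.float64(320.1), 144, 7), (np.float64(322.0), 150, 5), (np.float64(322.0), 156, 5), (np.float64(321.5), 162, 4), (np.float64(322.0), 168, 3), (np.float64(321.5), 174, 4), (np.float64(321.0), 180, 5), (np.float64(321.0), 186, 5), (np.float64(318.6), 192, 5), (np.float64(319.0), 198, 6), (np.float64(319.6), 204, 5), (np.float64(319.8), 210, 5)]
dir 23.0857 ends [[ 0.46938434 -0.36494181]
 [ 0.55492719 -0.32635349]] 0.09384368605174659 flange [ 0.60244109 -0.30517103]
from flange [ 0.53480224 -0.33775831]
from tip [ 0.53679106 -0.33691059]
from root [ 0.53570859 -0.33737199]
```

```bash
python3 - <<'E'
from h import *
plan((.536,-.336,.10,-65.8),(.536,-.336,.034,-65.8))
E
```

```text
[3.6, 142.0, 35.2] [-0.0, 1.1, -0.1]
[3.7, 208.0, 35.1] [-0.0, 1.1, -0.1]
```

Request:
servo_tool(targets=[[4,40,35,0,1,0,40],[4,80,35,0,1,0,40],[4,120,35,0,1,0,40],[4,150,35,0,1,0,40],[4,175,35,0,1,0,40],[4,195,35,0,1,0,40],[4,207,35,0,1,0,40],[4,207,35,0,1,0,40],[4,207,35,0,1,0,40]])

```text
time_s: 8.95
eef_pos: [0.536, -0.3389, 0.0363]
tcp_rot: [-1.378, 0.893, -0.895]
wrist_force: [-0.6, 0.1, 0.7]
gripper_width: 0.469
```

```bash
python3 - <<'E'
from h import *
im,d,p,M=wshot('w5'); s=arm.get_state(); print(p,s['wrist_force'])
plan((.536,-.336,.034,-65.8))
save('w5c',cv2.resize(im[20:380,200:440],None,fx=1.6,fy=1.6))
E
```

```text
[ 0.53604121 -0.3388935   0.03627481] [ 0.31277121 -0.54148439  0.69371679]
[-3.2, 2.7, 1.2] [-0.1, -0.2, 0.1]
```

View pics/w5c.png

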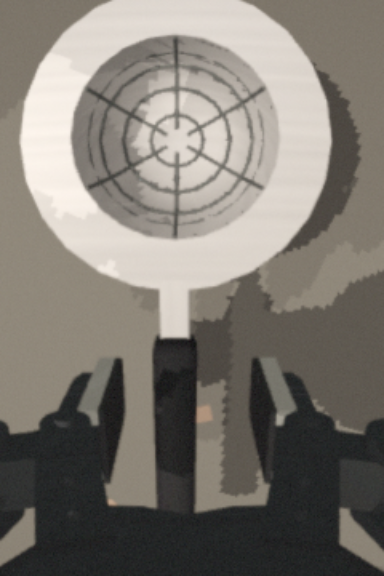

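The handle sits between the pads, about 3 mm left of centre (176 against a pad midpoint of 187). I'll correct that and close.

Request:
servo_tool(targets=[[-3,3,1,0,0,0,40],[-3,3,1,0,0,0,40],[-3,3,1,0,0,0,5],[-3,3,1,0,0,0,5],[-3,3,1,0,0,0,5],[-3,3,1,0,0,0,5],[-3,3,1,0,0,0,5],[-3,3,1,0,0,0,5],[-3,3,1,0,0,0,5]], squeeze=70)

```text
time_s: 9.9
eef_pos: [0.5347, -0.3366, 0.0326]
tcp_rot: [-1.379, 0.895, -0.896]
wrist_force: [-0.7, -0.5, 3.7]
gripper_width: 0.128
```

Request:
servo_tool(targets=[[0,-8,0,0,0,0,5],[0,-18,0,0,0,0,5],[0,-30,0,0,0,0,5],[0,-45,0,0,0,0,5],[0,-65,0,0,0,0,5],[0,-90,0,0,0,0,5],[0,-115,0,0,0,0,5],[0,-135,0,0,0,0,5],[0,-135,0,0,0,0,5],[0,-135,0,0,0,0,5]])

```text
time_s: 10.9
eef_pos: [0.5346, -0.3366, 0.1682]
tcp_rot: [-1.379, 0.895, -0.897]
wrist_force: [0.2, -0.3, -1.4]
gripper_width: 0.123
```

```bash
python3 - <<'E'
from h import *
im,d,p,M=wshot('w6'); s=arm.get_state(); print(p,s['wrist_force'],s['gripper_width']*85.4)
g=cv2.cvtColor(im,cv2.COLOR_RGB2GRAY); sc,_=snapshot('scene'); save('sc6',sc)
# flange depth -> strainer tilt (wrist depth)
ci=camera_info('wrist'); f=foc(ci); H,W=d.shape; v,u=np.mgrid[:H,:W]; a=(u-ci['cx'])/f; b=(v-ci['cy'])/f; r=np.hypot(a,b); t=np.tan(r)/np.maximum(r,1e-9)
C=np.stack([a*t*d,-b*t*d,-d],-1); T=np.array(ci['T_tool_cam']); C=(C@T[:3,:3].T+T[:3,3])  # tool frame
k=(d>0)&(C[...,2]>.03)&(C[...,2]<.125)&(abs(C[...,0])<.05)&(abs(C[...,1]+.02)<.03)
Q=C[k]; print(len(Q),Q.min(0),Q.max(0))
F=Q[(Q[:,2]>.035)]; 
for _ in range(4):
    A=np.c_[F[:,0],F[:,2],np.ones(len(F))]; co=np.linalg.lstsq(A,F[:,1],rcond=None)[0]; e=F[:,1]-A@co; F=F[abs(e)<max(.002,1.2*e.std())]
print('plane y=ax+bz+c',co,len(F),'flange enclosing (x,z) mm',cv2.minEnclosingCircle((F[:,[0,2]]*1000).astype(np.float32)))
o=np.zeros((400,640,3),np.uint8); save('w6c',np.vstack([im[0:400]]))
E
```

```text
[ 0.53461879 -0.33655929  0.16816735] [ 0.36417822  0.0823731  -1.38430847] 10.925328423305418
30426 [-0.04087055 -0.02323065  0.03000885] [0.03935643 0.00999939 0.11621123]
plane y=ax+bz+c [ 0.00083332  0.00302539 -0.02019518] 17423 flange enclosing (x,z) mm ((-0.7773147225379944, 75.59559631347656), 40.71231460571289)
```

View pics/w6.png

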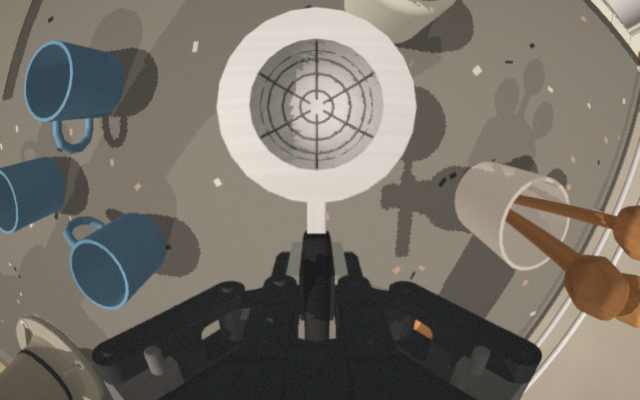

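The strainer is level in the grip: flange centred at tool (-0.8, 75.6) mm, with slopes under 0.004. I'll stage about 11 cm short of the mug and remeasure it.

```bash
python3 - <<'E'
from h import *
plan((.515,-.17,.168,-67.5))
E
```

```text
[-159.5, -1.3, 50.4] [0.1, 1.5, -0.1]
```

Request:
servo_tool(targets=[[-20,0,6,0,1,0,5],[-50,0,16,0,1,0,5],[-85,0,27,0,1,0,5],[-120,0,38,0,1,0,5],[-145,0,46,0,1,0,5],[-160,0,50,0,1,0,5],[-160,0,50,0,1,0,5],[-160,0,50,0,1,0,5]])

```text
time_s: 11.8
eef_pos: [0.5151, -0.1712, 0.167]
tcp_rot: [-1.373, 0.91, -0.909]
wrist_force: [0.4, -0.7, -0.7]
gripper_width: 0.128
```

```bash
python3 - <<'E'
from h import *
im,d,p,M=wshot('w7'); print(p)
hsv=cv2.cvtColor(im,cv2.COLOR_RGB2HSV)
ci=camera_info('wrist'); f=foc(ci); H,W=d.shape; v,u=np.mgrid[:H,:W]; a=(u-ci['cx'])/f; b=(v-ci['cy'])/f; r=np.hypot(a,b); t=np.tan(r)/np.maximum(r,1e-9)
C=np.stack([a*t*d,-b*t*d,-d],-1); T=np.array(ci['T_tool_cam']); C=(C@T[:3,:3].T+T[:3,3])@M.T+p
blue=cv2.inRange(hsv,(95,80,40),(120,255,255))>0
near=blue&(d>0)&(np.hypot(C[...,0]-.545,C[...,1]+.051)<.09)
print(near.sum(), np.argwhere(near).min(0),np.argwhere(near).max(0))
rim=near&(C[...,2]>.085)&(C[...,2]<.095); q=C[rim]; print('rim',len(q),circ(q[:,:2]),q[:,2].mean(),cv2.minEnclosingCircle((q[np.hypot(q[:,0]-.545,q[:,1]+.051)<.045][:,:2]*1000).astype(np.float32)))
x,y,_=circ(q[:,:2]); h=C[near&(np.hypot(C[...,0]-x,C[...,1]-y)>.046)&(C[...,2]>.015)]; print('handle',len(h),h.mean(0),'dir',np.degrees(np.arctan2(np.median(h[:,1])-y,np.median(h[:,0])-x)))
E
```

```text
[ 0.51506371 -0.1712291   0.16703886]
7067 [ 63 142] [293 226]
rim 982 (np.float64(0.548466687096885), np.float64(-0.05077332715083971), np.float64(0.03719944538790536)) 0.08863447379252223 ((548.3211059570312, -50.58533477783203), 39.53689956665039)
handle 543 [ 0.49407048 -0.07472496  0.05500837] dir -157.10906000960787
```

View pics/w7.png

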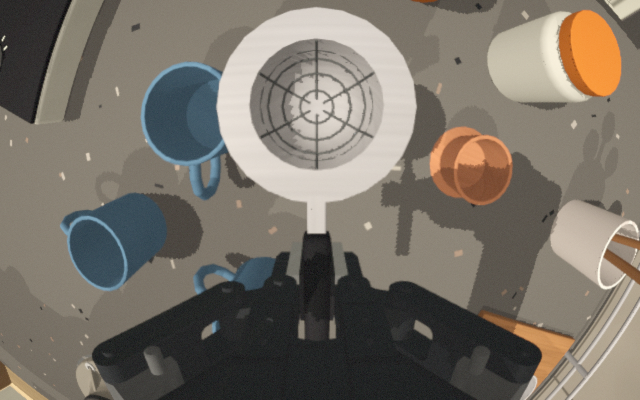

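The wrist view shows the target mug upright with its rim at (190,112) and handle at (205,180). The measured centre is (0.548, -0.051) and the handle direction is -157°.

```bash
python3 - <<'E'
from h import *
M=target(-67.3); t=np.array([.5477,-.0507,0])-M@np.array([-.0008,0,.0756]); print(t)
plan((t[0],t[1],.165,-67.3),(t[0],t[1],.133,-67.3))
E
```

```text
[ 0.47826485 -0.08061253  0.        ]
[-98.4, 2.0, 1.5] [0.0, 0.2, 0.0]
[-98.4, 34.0, 1.5] [0.0, 0.2, 0.0]
```

Request:
servo_tool(targets=[[-15,0,0,0,0,0,5],[-40,0,1,0,0,0,5],[-65,0,1,0,0,0,5],[-88,5,1,0,0,0,5],[-98,15,1,0,0,0,5],[-98,25,1,0,0,0,5],[-98,34,1,0,0,0,5],[-98,34,1,0,0,0,5],[-98,34,1,0,0,0,5],[-98,34,1,0,0,0,5]])

```text
time_s: 12.85
eef_pos: [0.4783, -0.0799, 0.1335]
tcp_rot: [-1.372, 0.909, -0.91]
wrist_force: [0.4, -0.1, -0.1]
gripper_width: 0.126
```

```bash
python3 - <<'E'
from h import *
im,d,p,M=wshot('w8'); s=arm.get_state(); print(p,s['wrist_force'],s['gripper_width'])
plan((.4783,-.0806,.133,-67.3))
hsv=cv2.cvtColor(im,cv2.COLOR_RGB2HSV)
ci=camera_info('wrist'); f=foc(ci); H,W=d.shape; v,u=np.mgrid[:H,:W]; a=(u-ci['cx'])/f; b=(v-ci['cy'])/f; r=np.hypot(a,b); t=np.tan(r)/np.maximum(r,1e-9)
C=np.stack([a*t*d,-b*t*d,-d],-1); T=np.array(ci['T_tool_cam']); C=(C@T[:3,:3].T+T[:3,3])
F=C[(d>0)&(C[...,2]>.03)&(C[...,2]<.125)&(abs(C[...,0])<.05)&(abs(C[...,1]+.02)<.004)]
A=np.c_[F[:,0],F[:,2],np.ones(len(F))]; print('plane',np.linalg.lstsq(A,F[:,1],rcond=None)[0]); (x,zz),r=cv2.minEnclosingCircle(F[:,[0,2]].astype(np.float32)); print(x,zz,r,'strainer world',p+M@np.array([x,.011,zz]))
sc,sd=snapshot('scene'); P=pts('scene',sd); h2=cv2.cvtColor(sc,cv2.COLOR_RGB2HSV)
P0=pts('scene',np.load('pics/scene.npz')['d'])
k=(cv2.inRange(h2,(95,80,40),(120,255,255))>0)&(sd>0)&(np.hypot(P[...,0]-.547,P[...,1]+.051)<.06); print('mug now',P[k].mean(0),k.sum())
a=np.hstack([sc[100:300,230:430],sc[180:320,380:540][:140,:].repeat(1,0) if 0 else sc[150:350,380:540]]); save('sc8',cv2.resize(a,None,fx=2.2,fy=2.2))
E
```

```text
[ 0.47830125 -0.07994992  0.13348808] [-0.53579812 -0.41789651 -0.50744409] 0.12711857951984504
[0.7, 0.6, -0.3] [-0.0, 0.2, 0.0]
plane [ 0.00064715  0.00250543 -0.02018936]
-0.0005717610474675894 0.07307945936918259 0.04328455775976181 strainer world [ 0.54539152 -0.05095895  0.12251753]
mug now [ 0.55940427 -0.04720786  0.05366893] 988
```

View pics/sc8.png

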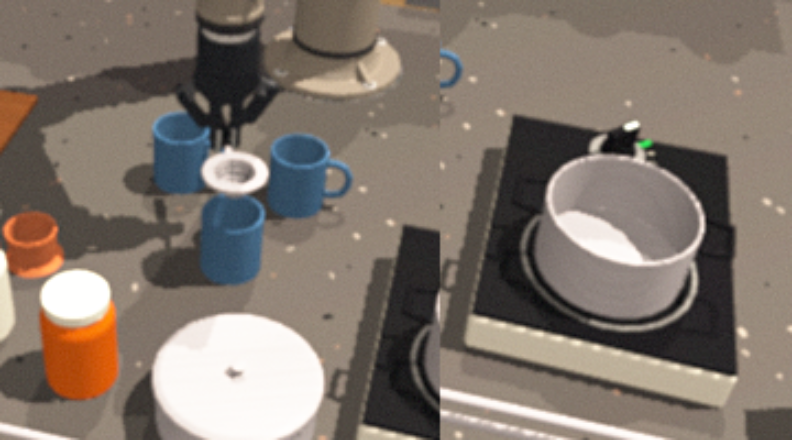

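The strainer hangs level and centred over the chosen mug, and the mug, pot and dial all look right. Handing in.

```bash
python3 -c "
from h import *
print(workorder.close_job())"
```

```text
the job is handed in; nothing more can be done
None
```

I turned the dial about 52° anticlockwise to the green mark, lifted the strainer out of its stand and am holding it over the farthest blue mug. I handed the job in at about 13 s with no verdict reported.

**Strainer:** my last checks put it within about 3 mm of the mug's axis and level within 0.01 rad. Its bottom is about 32 mm above the rim, and its handle is within about 1° of the mug handle's direction. The final scene picture shows no contact with the mug, and the mug and pot standing where they were.

**Disagreements, all well inside the limits:**
- The green mark's bearing came out at 129° from the images but 132.6° from the hob's yaw. I aimed between the two, and a close-up showed the pointer lined up with the mark.
- The mug's centre differed by about 3 mm between the top and wrist cameras; I used the wrist estimate.
- The final fit of the strainer's ring came out about 3 mm too large in radius, so its centre (2.5 mm from the earlier fit) is less reliable than that one.

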